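# Scan terminal canisters and stow them in the bench drawer

## Robot

A 7-joint arm with a two-finger parallel gripper is mounted at the origin on the work surface. World frame = base frame: x ahead of the robot, y to its left, z up, the work surface at z = 0. Lengths are in m, angles in rad, forces in N, time in s.
With the tool pointing down it reaches from about 0.4 to 0.875 m from the base axis. Payload 19.3 kg.
Tool frame: the origin (TCP) lies at the very end of the fingers, on their centre line; the grasp point (between the pads) lies 19 mm behind it; z points along the fingers, y is the line along which they close (so a half turn about z gives the same grasp; the last joint's range is limited). The gripper opens to 85 mm and grips with 20 to 120 N. Pads are 22 mm wide; open, the fingers measure 114 mm over their backs; the gripper's body (76 mm by 85 mm) begins 54 mm behind the grasp point. The pads swing forward as they close: fully open they stand 13 mm farther back than shut.
Start: joints at [1.262, 0.521, -0.036, 1.599, 0.021, 1.021, -0.113], TCP at [0.148, -0.607, 0.231] pointing down, gripper open.
Joint ranges: [-2.91, 2.91], [-0.3, 2.13], [-1.5, 1.42], [0.17, 2.43], [-1.26, 4.41], [0.16, 1.93], [-2.52, 2.52]. Speed limits (rad/s): [1.89, 1.89, 2.39, 2.39, 3.01, 3.01, 3.01].

## Interface

Orientations are given as [roll, pitch, yaw] about the fixed x, y, z axes, in that order (R = Rz(yaw) Ry(pitch) Rx(roll)).
In Python, from workcell import observe, grab_frame, job_done gives the robot as it stands.
- The arm moves only by the tool move_arm, never from a script. Its argument "plan" is a list that holds one entry, the list of rows, each a list of 7 numbers: the shift along the tool's x, y, z each as a share of 0.02 m, from -1 to 1, then the turn, a rotation vector about the tool's x, y, z each as a share of 6 degrees, from -1 to 1, then the opening, from -1 (shut) to 1 (fully open). A call has exactly 10 rows; each row shifts and turns the commanded pose from where the row before left it, along the tool's axes as they then stand; what a row does not reach is not made up. A row lasts 1/10 s, in which the tool goes at most 50 mm and 8.59 degrees, less where a joint would pass 70% of its speed; a pose out of reach is approached as far as the arm can. A call with a number of a shift or a turn outside -1 to 1 is refused whole. A call with a gripper value outside its range is refused whole. The fingers move at their own pace and stop on an object; "grip_force" is the grip in N (left out, the last holds). Time passes only in rows, so rows that do not move let the fingers close, or fill a call up. It gives the time, the measured TCP pose, the force, the opening and the grip force at its end, in the units of the state.
- observe(): the state, without advancing time (a new reading comes with each control period).
- grab_frame(name): name is "scene" or "top"; returns a dict with "color" (400x640x3 uint8, red, green, blue), "intrinsics" (3x3 intrinsics, pixels), "k1" (the pictures are not rectified: a ray, as slopes to the right and down, at radius r is drawn at 1 + k1 r^2 times it, then the intrinsics apply), "position" and "orientation" of the camera in the world. Camera axes: x right, y down, z forward; pixel columns grow to the right and rows downward; lengths in m; the calibration is good to about 2 mm. A picture is of the moment at which its call begins. There is no depth.
- job_done(): hands the job in; it is judged then, once.
The state is a dict: "clock": time; "qpos": joint angles; "qd": joint speeds; "joint_efforts": joint torques, N m; "position": TCP position; "tool_rot": TCP orientation; "force": force on the tool from outside, world axes, zero at the start; "moment": the same for the moment, N m; "grip_width": finger opening in m; "finger_force": force on a finger pad.
Only numpy, scipy, OpenCV 4.12 (cv2) and the standard library are available. Lean on these libraries where they do the work, as an engineer would, in place of code of your own. Each camera call takes 0.05 s, during which the arm holds its last target. There are 200 camera calls.

## Task

Book in the terminal canisters that stand on the bench (two or three): stand each one upright on the scan station's metal plate with its label facing the scanner block squarely, and only when all of them stand so, slide the selector grip on top of the block to the end stop on the left. Then pull the drawer of the bench cabinet open, stand all the canisters upright in it, and push the drawer fully shut. Leave the selector at its end stop, and leave the wire spool and the screwdriver where they are.

Things in the scene. Friction and masses are not known exactly. Their poses are not given: they have to be found in the camera images.
- can_tall: Tall narrow terminal canister, may be absent: grey closed cylinder, 52 mm in diameter, 92 mm high, dark lid, about 0.3 kg, bottom-heavy, standing on the table at any yaw. Origin: centre of its underside, z up. Its white barred paper label is on its own +x side; a 14 mm wide white strip runs from it up over the lid, from the +x rim to the lid's centre
- can_wide: Wide terminal canister, may be absent: grey closed cylinder, 62 mm in diameter, 82 mm high, dark lid, about 0.3 kg, bottom-heavy, standing on the table at any yaw. Origin: centre of its underside, z up. Its white barred paper label is on its own +x side; a 14 mm wide white strip runs from it up over the lid, from the +x rim to the lid's centre
- can_short: Short terminal canister, may be absent: grey closed cylinder, 56 mm in diameter, 74 mm high, dark lid, about 0.3 kg, bottom-heavy, standing on the table at any yaw. Origin: centre of its underside, z up. Its white barred paper label is on its own +x side; a 14 mm wide white strip runs from it up over the lid, from the +x rim to the lid's centre
- station: Fixed scan station, pose varies. Origin at table level; metal plate x -70 to +55, y -190 to +190 mm, 2 mm thick. Dark guide rail along y at x = 30 to 36 mm, 26 mm high. Behind it the cream scanner block: face at x = 55 mm, 80 mm deep, 340 mm long, 80 mm high. A label faces it squarely when the canister's +x axis points along the station's +x. Three canisters fit at x = -20, y = -125, 0, +125 mm
- scanner_window (a point): Centre of the scanner block's window face, 50 mm above the table, axes as the station
- selector (a joint): Selector slide on top of the scanner block, in m: starts between 0 and 0.04; the end stop is at 0.12; it slides along the station's +y axis (the robot's left). Stiffness: about 1.5 N of dry friction, stays where left
- selector_top (a point): Centre of the top of the selector's black grip (28 mm along x, 20 mm along y, 40 mm high, its foot at the top of a 14 mm high track 40 mm wide along x), axes as the station; its top is about 135 mm above the table
- drawer (a joint): Drawer opening in m: 0 shut, 0.19 fully open, sliding along the handle's -x axis (towards the robot); about 2 N of friction, stays where left; starts shut or up to 10 mm open
- drawer_handle (a point): Middle of the black handle bar of the cream bench cabinet's one drawer (cabinet fixed, place and yaw vary, 250 mm deep, 310 mm wide, 130 mm high, front to -x). Level round bar, 12 mm thick, 110 mm long in y, its axis 45 mm in front of the drawer front, 95 mm above the table; moves with the drawer. x points away from the robot into the cabinet
- drawer_in (a point): Centre of the drawer's inner floor, 16 mm above the table, axes as the handle; moves with the drawer. Inside 194 mm in x, 258 mm in y; side and back walls rise 39 mm above the floor, the drawer front 102 mm; 104 mm of height inside the cabinet. When fully open the inside is clear of the cabinet. Three canisters fit side by side, 85 mm apart in y
- spool: Bystander: black wire spool, 60 mm in diameter, 55 mm high, standing among the canisters; origin at the centre of its underside
- screwdriver: Bystander: screwdriver 200 mm long lying on the table at the robot's right; origin under its middle
Mind the look-alikes: they are no part of the job. Leave any blue look-alike of the can_short alone.

How it is judged:
On the way, in this order (a step that is already met when the one before it is completed fails the run):
1. all canisters present stand upright and released on the plate, labels facing the scanner, selector not yet slid over (x of can_tall in the frame of station between -0.06 and 0.025 m and y of can_tall in the frame of station between -0.18 and 0.18 m and z of each of can_tall, can_wide, can_short in the frame of station below 0.012 m and angle between each of can_tall, can_wide, can_short's own z axis and vertical below 0.12 rad and angle between the x axis of each of can_tall, can_wide, can_short and the x axis of station, either way round below 0.25 rad and x of scanner_window in the frame of can_tall above 0.01 m and contact force between each of can_tall, can_wide, can_short and the fingers below 0.2 N and linear speed of each of can_tall, can_wide, can_short below 0.03 m/s and x of can_wide in the frame of station between -0.06 and 0.025 m and y of can_wide in the frame of station between -0.18 and 0.18 m and x of scanner_window in the frame of can_wide above 0.01 m and x of can_short in the frame of station between -0.06 and 0.025 m and y of can_short in the frame of station between -0.18 and 0.18 m and x of scanner_window in the frame of can_short above 0.01 m and value of joint selector below 0.06 m), for 0.2 s.
2. the selector is at its end stop while all labels still face the scanner (x of can_tall in the frame of station between -0.06 and 0.025 m and y of can_tall in the frame of station between -0.18 and 0.18 m and z of each of can_tall, can_wide, can_short in the frame of station below 0.012 m and angle between each of can_tall, can_wide, can_short's own z axis and vertical below 0.12 rad and angle between the x axis of each of can_tall, can_wide, can_short and the x axis of station, either way round below 0.25 rad and x of scanner_window in the frame of can_tall above 0.01 m and contact force between each of can_tall, can_wide, can_short and the fingers below 0.2 N and linear speed of each of can_tall, can_wide, can_short below 0.03 m/s and x of can_wide in the frame of station between -0.06 and 0.025 m and y of can_wide in the frame of station between -0.18 and 0.18 m and x of scanner_window in the frame of can_wide above 0.01 m and x of can_short in the frame of station between -0.06 and 0.025 m and y of can_short in the frame of station between -0.18 and 0.18 m and x of scanner_window in the frame of can_short above 0.01 m and value of joint selector above 0.115 m), for 0.2 s.
3. all canisters stand released in the open drawer (x of can_tall in the frame of drawer_in between -0.09 and 0.09 m and y of can_tall in the frame of drawer_in between -0.125 and 0.125 m and z of can_tall in the frame of drawer_in between -0.01 and 0.012 m and angle between each of can_tall, can_wide, can_short's own z axis and vertical below 0.12 rad and contact force between each of can_tall, can_wide, can_short and the fingers below 0.2 N and linear speed of each of can_tall, can_wide, can_short below 0.03 m/s and x of can_wide in the frame of drawer_in between -0.09 and 0.09 m and y of can_wide in the frame of drawer_in between -0.125 and 0.125 m and z of can_wide in the frame of drawer_in between -0.01 and 0.012 m and x of can_short in the frame of drawer_in between -0.09 and 0.09 m and y of can_short in the frame of drawer_in between -0.125 and 0.125 m and z of can_short in the frame of drawer_in between -0.01 and 0.012 m), for 0.2 s.
At the end, for the whole second after the job is handed in: Every canister present stands upright (within 7 degrees) at rest on the drawer's floor, the drawer is shut to within 8 mm, and the selector is within 5 mm of its end stop. Before the selector was slid, each label faced the scanner within 14 degrees, its canister standing on the plate (all of step 3 and value of joint drawer below 0.008 m and value of joint selector above 0.115 m); the robot touches nothing.
It fails at once if the wire spool is moved more than 60 mm (distance of spool from where it was at the start of the episode above 0.06 m).
It fails at once if the screwdriver is moved more than 60 mm (distance of screwdriver from where it was at the start of the episode above 0.06 m).
Of can_tall, can_wide, can_short only 2 to 3 are there at a start; the rules pass over those that are not, and their reading is None.
At some moment in a run one of can_tall, can_wide, can_short may be knocked a few centimetres aside while the robot is not near it.
It also fails if it takes over 210 s, if anything falls off the work surface, if the arm or the gripper's body presses on something with over 40 N, if the wrist force passes 120 N, or if a joint passes its speed limit or range.

## Working session

There is one attempt and no reset: what is moved stays moved. The work goes in short steps, Python scripts to look and compute and a tool call to move; the robot and the scene stay as the last step left them, time stands still between calls to the robot, and variables do not carry over. Pictures are saved under pics/ and viewed, at most 14 in all, crops included, and the job is handed in when it is done.

Besides the shell and the picture viewer there is one more tool, called after "Request:" as name(argument=value, ...) on one line, values as JSON. move_arm: Moves the arm, as the interface text tells. Shift numbers are shares of 0.02 m and turn numbers shares of 6 degrees, none past 1 either way. Its arguments: {"type":"object","properties":{"plan":{"type":"array"},"grip_force":{"type":"number"}},"required":["plan"]}

```bash
mkdir -p pics; ls; cat > h.py <<'E'
import numpy as np, cv2
from scipy.spatial.transform import Rotation as R
from workcell import observe, grab_frame, job_done
def rot(o):
    o=np.array(o)
    return o if o.shape==(3,3) else (R.from_euler('xyz',o).as_matrix() if o.size==3 else R.from_quat(o).as_matrix())
def grab(name,fn=None):
    f=grab_frame(name)
    if fn: cv2.imwrite('pics/'+fn,f['color'][:,:,::-1])
    return f
def pix2(f,u,v,z):
    K=np.array(f['intrinsics']);k=f['k1']
    d=np.array([(u-K[0,2])/K[0,0],(v-K[1,2])/K[1,1]]);s=d.copy()
    for _ in range(30): s=d/(1+k*(s@s))
    w=rot(f['orientation'])@np.array([s[0],s[1],1.]);p=np.array(f['position'])
    return p+w*(z-p[2])/w[2]
def proj(f,P):
    K=np.array(f['intrinsics']);c=rot(f['orientation']).T@(np.array(P)-f['position'])
    s=c[:2]/c[2];s=s*(1+f['k1']*(s@s));return K[:2,:2]@s+K[:2,2]
E
python3 - <<'E'
from h import *
o=observe();print(o)
for n in('scene','top'):
    f=grab(n,n+'0.png');print(n,f['intrinsics'],f['k1'],f['position'],f['orientation'])
E
```

```text
pics
{'clock': 0.0, 'qpos': array([ 1.26178328,  0.52202277, -0.03632255,  1.60001558,  0.02119266,
        1.02109686, -0.11278482]), 'qd': array([-0.00028306, -0.00028089,  0.00023465,  0.00021187, -0.00237481,
       -0.00065518,  0.00067105]), 'joint_efforts': array([-3.39963417e-04, -9.27105403e+01,  1.97998904e+00, -3.69926906e+01,
        1.78713439e-02,  8.21323920e-03,  2.33147807e-05]), 'position': array([ 0.14772451, -0.60693623,  0.23071761]), 'tool_rot': array([-3.14043754e+00,  7.92209839e-05,  2.38810391e-01]), 'force': array([-0.04134506,  0.30167122, -0.68708847]), 'moment': array([-0.0542825 , -0.02666071,  0.00820916]), 'finger_force': 0.0, 'grip_width': 0.08555365842742302}
scene [[383.9035783    0.         314.95149133]
 [  0.         383.9035783  190.96975485]
 [  0.           0.           1.        ]] -0.07780021817184993 [ 0.8668398  -0.62617559  1.01506228] [-2.53983456 -0.0164001   0.60579555]
top [[374.5875134    0.         317.70400289]
 [  0.         374.5875134  197.75542144]
 [  0.           0.           1.        ]] -0.037513214091249886 [ 0.46650356 -0.12651801  1.24462821] [-3.06870698  0.01374463 -1.57957588]
```

View pics/top0.png

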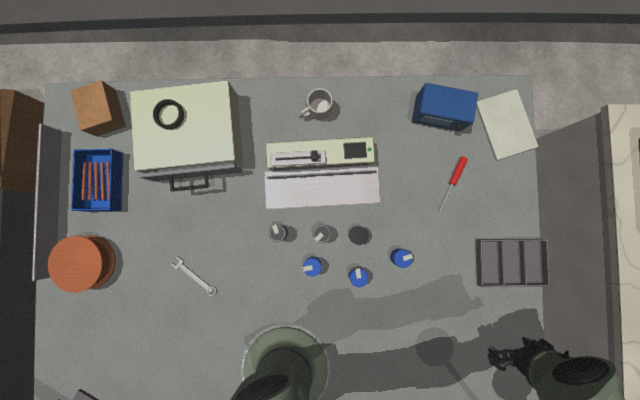

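View pics/scene0.png

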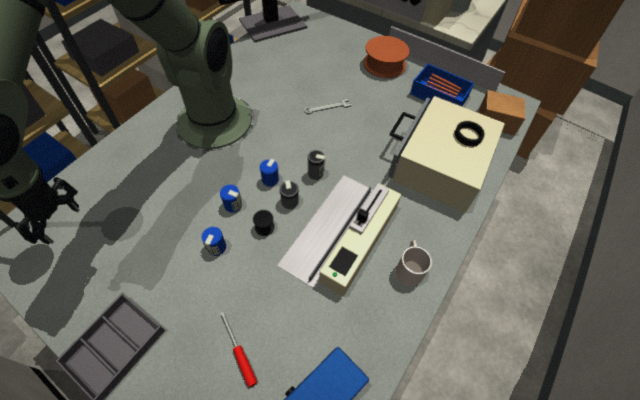

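The top view shows grey canisters near (279,232) and (321,234), the spool at (359,235) and three blue look-alikes below them. The station is at (322,170) and the cabinet at (187,130) with its handle at (190,183). Next I'll enlarge the relevant parts.

```bash
python3 - <<'E'
import cv2
a=cv2.imread('pics/top0.png');b=cv2.imread('pics/scene0.png')
c=cv2.resize(a[130:250,255:385],None,fx=5,fy=5,interpolation=cv2.INTER_CUBIC);cv2.imwrite('pics/c1.png',c[:600,:800])
c=cv2.resize(b[140:240,240:400],None,fx=5,fy=5,interpolation=cv2.INTER_CUBIC);cv2.imwrite('pics/c2.png',c)
c=cv2.resize(a[75:195,125:245],None,fx=5,fy=5,interpolation=cv2.INTER_CUBIC);cv2.imwrite('pics/c3.png',c)
E
```

```text
(no output)
```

View pics/c1.png

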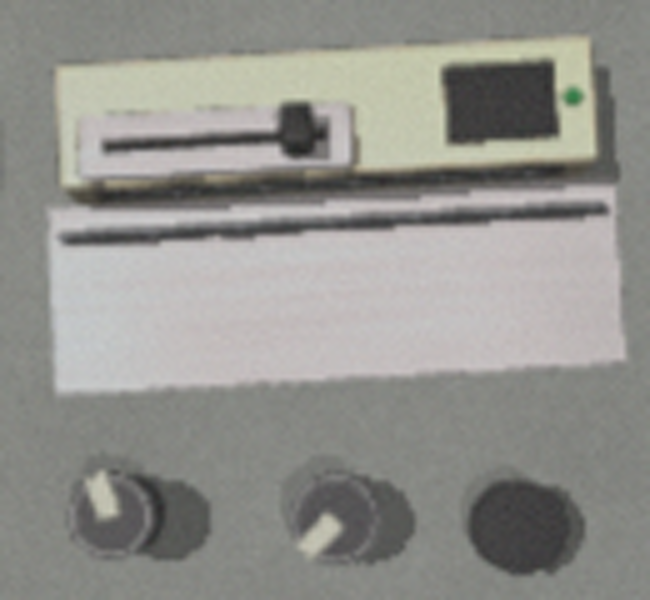

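View pics/c2.png

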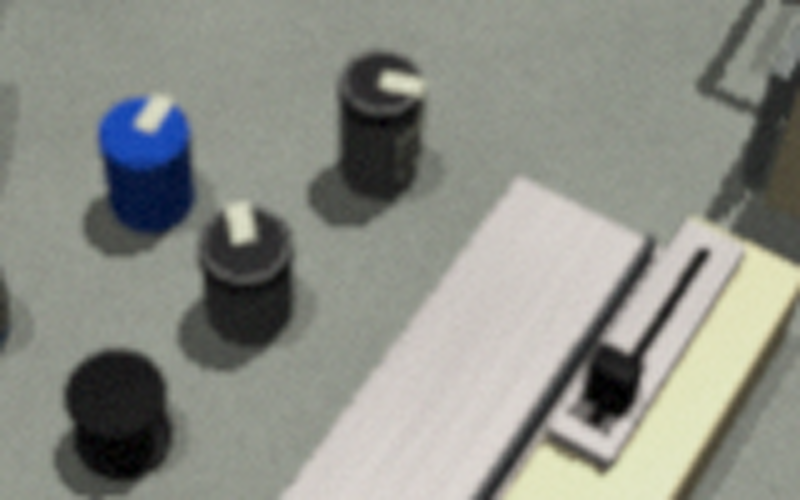

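View pics/c3.png

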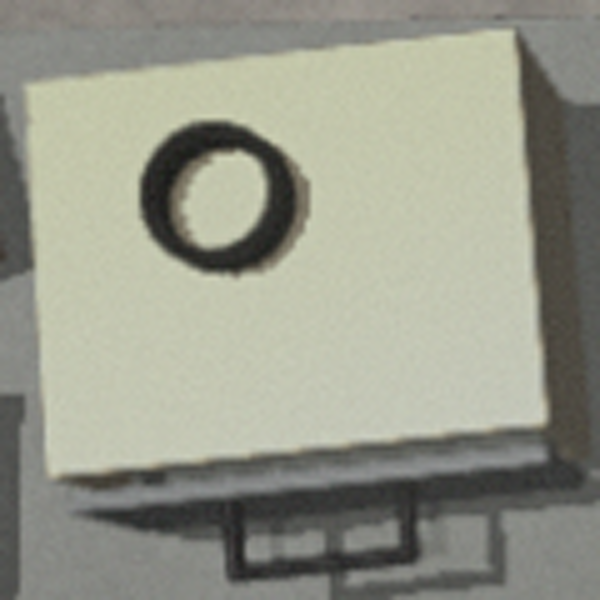

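Crop readings are below (pixel = offset + p/5):
- **Left can:** lid centre (112,512), strip towards (92,478).
- **Middle can:** lid centre (338,517), strip towards (308,549).
- **Plate corners:** (56,394), (627,360), (615,185), (49,210).
- **Handle bar:** from (232,575) to (418,556).

```bash
cat > m.py <<'E'
from h import *
f=grab('top');g=grab('scene')
T=lambda x,y,ox,oy:((x+.5)/5-.5+ox,(y+.5)/5-.5+oy)
c1=lambda x,y,z:pix2(f,*T(x,y,255,130),z)
c2=lambda x,y,z:pix2(g,*T(x,y,240,140),z)
c3=lambda x,y,z:pix2(f,*T(x,y,125,75),z)
np.set_printoptions(precision=4,suppress=True)
def fit(loc,w):
    loc=np.array(loc);w=np.array(w)[:,:2];a=loc-loc.mean(0);b=w-w.mean(0)
    th=np.arctan2((a[:,0]*b[:,1]-a[:,1]*b[:,0]).sum(),(a*b).sum())
    c,s=np.cos(th),np.sin(th);M=np.array([[c,-s],[s,c]]);t=w.mean(0)-M@loc.mean(0)
    return t,th,np.linalg.norm(loc@M.T+t-w,axis=1)
print('station',*fit([(-.07,.19),(-.07,-.19),(.055,-.19),(.055,.19)],[c1(*p,.002) for p in[(56,394),(627,360),(615,185),(49,210)]]))
print('block',*fit([(.055,.17),(.055,-.17),(.135,-.17),(.135,.17)],[c1(*p,.08) for p in[(66,186),(596,158),(590,38),(56,68)]]))
for z in(.092,.082,.074):
    for n,c,t,s in(('L',(112,512),(92,478),(381,84)),('M',(338,517),(308,549),(247,245))):
        C=c1(*c,z);S=c1(*t,z);print(n,z,C,'scene',c2(*s,z),'yaw',np.arctan2(*(S-C)[1::-1]),'R',[np.linalg.norm(c1(c[0]+d[0],c[1]+d[1],z)-C) for d in((43,0),(0,43))])
print('spool',c1(520,525,.055),c2(116,380,.055))
print('handle',c3(232,575,.095),c3(418,556,.095))
print('cab',*fit([(0,.155),(0,-.155),(.25,-.155),(.25,.155)],[c3(*p,.13) for p in[(48,476),(548,428),(515,30),(25,88)]]))
print('sel',c1(300,118,.135),c2(617,362,.135))
E
python3 m.py
```

```text
station [ 0.6008 -0.1241] 0.04201528125222996 [0.0007 0.0038 0.0038 0.0007]
block [ 0.601  -0.1238] 0.04440879948702858 [0.0044 0.0032 0.0024 0.0022]
L 0.092 [0.4466 0.0146 0.092 ] scene [0.4461 0.0124 0.092 ] yaw 0.531171572660624 R [np.float64(0.026468939084004252), np.float64(0.026293489820724856)]
M 0.092 [ 0.4424 -0.1242  0.092 ] scene [ 0.4515 -0.1334  0.092 ] yaw 2.3776738131472364 R [np.float64(0.026350614456911767), np.float64(0.026229589056027465)]
L 0.082 [0.4464 0.0158 0.082 ] scene [0.4416 0.0193 0.082 ] yaw 0.5311715726606255 R [np.float64(0.02669857895328518), np.float64(0.02652160752299492)]
M 0.082 [ 0.4422 -0.1242  0.082 ] scene [ 0.447  -0.1281  0.082 ] yaw 2.3776738131472355 R [np.float64(0.02657922776249806), np.float64(0.02645715236647981)]
L 0.074 [0.4462 0.0168 0.074 ] scene [0.4379 0.0249 0.074 ] yaw 0.5311715726606236 R [np.float64(0.026882290848709925), np.float64(0.026704101684811014)]
M 0.074 [ 0.442  -0.1242  0.074 ] scene [ 0.4434 -0.1238  0.074 ] yaw 2.3776738131472364 R [np.float64(0.02676211840696714), np.float64(0.026639203014841774)]
spool [ 0.4355 -0.2391  0.055 ] [ 0.4302 -0.2341  0.055 ]
handle [0.5806 0.3457 0.095 ] [0.5912 0.2285 0.095 ]
cab [0.6502 0.2934] 0.09134164463119607 [0.003  0.0004 0.001  0.0023]
sel [ 0.6817 -0.1038  0.135 ] [ 0.6791 -0.1027  0.135 ]
```

Request:
move_arm(plan=[[[1,-1,0,0,0,0,1],[1,-1,0,0,0,0,1],[1,-1,0,0,0,0,1],[1,-1,0,0,0,0,1],[1,-1,0,0,0,0,1],[1,-1,0,0,0,0,1],[1,-1,0,0,0,0,1],[1,-1,0,0,0,0,1],[1,-1,0,0,0,0,1],[1,-1,0,0,0,0,1]]], grip_force=40)

```text
clock: 1.2
position: [0.2953, -0.3646, 0.2313]
tool_rot: [3.142, -0.0, 0.239]
force: [0.1, -0.9, 0.3]
grip_width: 0.0856
finger_force: 0.0
```

Request:
move_arm(plan=[[[1,-1,0,0,0,0,1],[1,-1,0,0,0,0,1],[1,-1,0,0,0,0,1],[1,-1,0,0,0,0,1],[1,-1,0,0,0,0,1],[1,-1,0,0,0,0,1],[1,-1,0,0,0,0,1],[1,-1,0,0,0,0,1],[1,-1,0,0,0,0,1],[1,-1,0,0,0,0,1]]])

```text
clock: 2.2
position: [0.4423, -0.123, 0.2313]
tool_rot: [3.142, -0.0, 0.239]
force: [0.2, -0.5, 0.0]
grip_width: 0.0856
finger_force: 0.0
```

Request:
move_arm(plan=[[[0,0,0,0,0,-1,1],[0,0,0,0,0,-1,1],[0,0,0,0,0,-1,1],[0,0,0,0,0,-1,1],[0,0,0,0,0,-1,1],[0,0,0,0,0,-1,1],[0,0,0,0,0,-1,1],[0,0,0,0,0,-1,1],[0,0,0,0,0,-1,1],[0,0,0,0,0,-1,1]]])

```text
clock: 3.2
position: [0.4418, -0.124, 0.2313]
tool_rot: [-3.141, 0.0, 1.29]
force: [-0.0, -1.1, -0.5]
grip_width: 0.0857
finger_force: 0.0
```

Request:
move_arm(plan=[[[0,0,0,0,0,-1,1],[0,0,0,0,0,-1,1],[0,0,0,0,0,-1,1],[0,0,0,0,0,-1,1],[0,0,0,0,0,-1,1],[0,0,0,0,0,-1,1],[0,0,0,0,0,-1,1],[0,0,0,0,0,-1,1],[0,0,0,0,0,-1,1],[0,0,0,0,0,-1,1]]])

```text
clock: 4.2
position: [0.4418, -0.1241, 0.2313]
tool_rot: [-3.141, -0.0, 2.337]
force: [-0.4, -0.1, -0.4]
grip_width: 0.0854
finger_force: 0.0
```

Request:
move_arm(plan=[[[0,0,1,0,0,-0.4,1],[0,0,1,0,0,0,1],[0,0,1,0,0,0,1],[0,0,1,0,0,0,1],[0,0,1,0,0,0,1],[0,0,1,0,0,0,1],[0,0,1,0,0,0,1],[0,0,1,0,0,0,1],[0,0,1,0,0,0,1],[0,0,0.7,0,0,0,1]]])

```text
clock: 5.2
position: [0.4415, -0.1239, 0.0361]
tool_rot: [-3.141, -0.001, 2.375]
force: [-0.1, 0.7, 0.3]
grip_width: 0.0854
finger_force: 0.0
```

Request:
move_arm(plan=[[[0,0,0,0,0,0,-1],[0,0,0,0,0,0,-1],[0,0,0,0,0,0,-1],[0,0,0,0,0,0,-1],[0,0,0,0,0,0,-1],[0,0,0,0,0,0,-1],[0,0,0,0,0,0,-1],[0,0,0,0,0,0,-1],[0,0,-1,0,0,0,-1],[0,0,-1,0,0,0,-1]]])

```text
clock: 6.2
position: [0.4415, -0.1238, 0.0778]
tool_rot: [-3.141, -0.001, 2.375]
force: [0.6, 0.0, -1.7]
grip_width: 0.0548
finger_force: 43.4
```

Request:
move_arm(plan=[[[0,0,-1,0,0,1,-1],[0,0,-1,0,0,1,-1],[0,0,0,0,0,1,-1],[0,0,0,0,0,1,-1],[0,0,0,0,0,1,-1],[0,0,0,0,0,1,-1],[0,0,0,0,0,1,-1],[0,0,0,0,0,1,-1],[0,0,0,0,0,1,-1],[0,0,0,0,0,1,-1]]])

```text
clock: 7.2
position: [0.4418, -0.124, 0.1175]
tool_rot: [3.141, -0.0, 1.323]
force: [-0.3, -0.7, -2.1]
grip_width: 0.0551
finger_force: 43.6
```

Request:
move_arm(plan=[[[0,0,0,0,0,1,-1],[0,0,0,0,0,1,-1],[0,0,0,0,0,1,-1],[0,0,0,0,0,1,-1],[0,0,0,0,0,1,-1],[0,0,0,0,0,1,-1],[0,0,0,0,0,1,-1],[0,0,0,0,0,1,-1],[0,0,0,0,0,1,-1],[0,0,0,0,0,1,-1]]])

```text
clock: 8.2
position: [0.4418, -0.1239, 0.1175]
tool_rot: [-3.141, -0.0, 0.276]
force: [0.3, 0.4, -2.4]
grip_width: 0.0555
finger_force: 43.6
```

Request:
move_arm(plan=[[[0,0,0,0,0,1,-1],[0,0,0,0,0,1,-1],[0,0,0,0,0,0.27,-1],[1,0.62,0,0,0,0,-1],[1,0.62,0,0,0,0,-1],[1,0.62,0,0,0,0,-1],[1,0.62,0,0,0,0,-1],[1,0.62,0,0,0,0,-1],[1,0.62,0,0,0,0,-1],[1,0.62,0,0,0,0,-1]]])

```text
clock: 9.2
position: [0.5861, -0.2052, 0.1173]
tool_rot: [-3.141, 0.0, 0.045]
force: [0.3, 0.3, -1.8]
grip_width: 0.0551
finger_force: 43.6
```

Request:
move_arm(plan=[[[0,0,1,0,0,0,-1],[0,0,1,0,0,0,-1],[0,0,1,0,0,0,-1],[0,0,0.7,0,0,0,-1],[0,0,0.22,0,0,0,-1],[0,0,0,0,0,0,-1],[0,0,0,0,0,0,1],[0,0,0,0,0,0,1],[0,0,0,0,0,0,1],[0,0,0,0,0,0,1]]])

```text
clock: 10.2
position: [0.5855, -0.2048, 0.039]
tool_rot: [3.142, -0.0, 0.043]
force: [0.5, 0.5, -0.8]
grip_width: 0.0854
finger_force: 0.0
```

Request:
move_arm(plan=[[[0,0,0,0,0,0,1],[0,0,0,0,0,0,1],[0,0,-1,0,0,0,1],[0,0,-1,0,0,0,1],[0,0,-1,0,0,0,1],[0,0,-1,0,0,0,1],[0,0,-1,0,0,0,1],[0,0,-1,0,0,0,1],[0,0,-1,0,0,0,1],[0,0,0,0,0,0,1]]])

```text
clock: 11.2
position: [0.5866, -0.2051, 0.1815]
tool_rot: [3.14, -0.004, 0.043]
force: [0.2, 0.1, -0.4]
grip_width: 0.0853
finger_force: 0.0
```

```bash
python3 - <<'E'
from h import *
f=grab('top','t1.png');cv2.imwrite('pics/c4.png',cv2.resize(f['color'][150:260,250:410,::-1],None,fx=5,fy=5,interpolation=cv2.INTER_CUBIC))
E
```

```text
(no output)
```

View pics/c4.png

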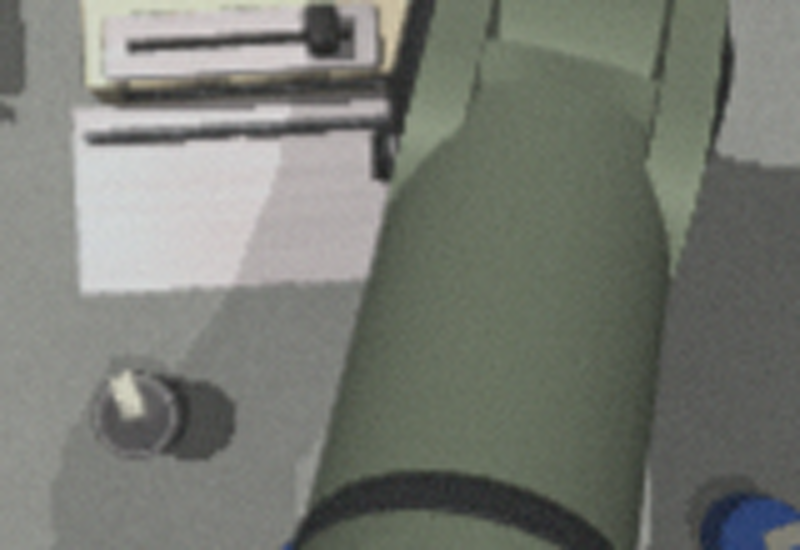

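The short canister was released on the plate, and the tall one stands unmoved at crop (138,413).

Request:
move_arm(plan=[[[-0.55,-0.93,0,0,0,0,1],[-0.55,-0.93,0,0,0,0,1],[-0.55,-0.93,0,0,0,0,1],[-0.55,-0.93,0,0,0,0,1],[-0.55,-0.93,0,0,0,0,1],[-0.55,-0.93,0,0,0,0,1],[-0.55,-0.93,0,0,0,0,1],[-0.55,-0.93,0,0,0,0,1],[-0.55,-0.93,0,0,0,0,1],[-0.55,-0.93,0,0,0,0,1]]])

```text
clock: 12.25
position: [0.4666, -0.0229, 0.1782]
tool_rot: [-3.142, 0.001, 0.043]
force: [1.8, -0.2, 0.1]
grip_width: 0.0858
finger_force: 0.0
```

Request:
move_arm(plan=[[[-0.55,-0.96,0,0,0,0,1],[-0.55,-0.96,0,0,0,0,1],[0,0,0,0,0,-1,1],[0,0,0,0,0,-1,1],[0,0,0,0,0,-1,1],[0,0,0,0,0,-1,1],[0,0,0,0,0,-0.66,1],[0,0,0,0,0,0,1],[0,0,0,0,0,0,1],[0,0,0,0,0,0,1]]])

```text
clock: 13.25
position: [0.4438, 0.0138, 0.1787]
tool_rot: [-3.141, 0.0, 0.529]
force: [-0.1, -0.4, -0.1]
grip_width: 0.0849
finger_force: 0.0
```

```bash
python3 - <<'E'
from h import *
g=grab('scene','s1.png');cv2.imwrite('pics/c5.png',cv2.resize(g['color'][120:280,220:420,::-1],None,fx=3.75,fy=3.75,interpolation=cv2.INTER_CUBIC))
E
```

```text
(no output)
```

View pics/c5.png

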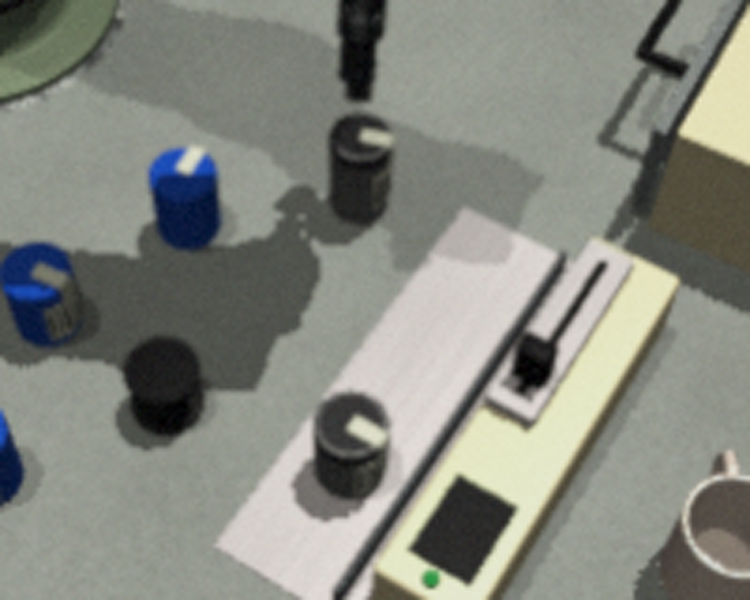

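The short canister stands on the plate at crop (352,440), label strip towards the scanner. The gripper hangs over the tall one.

Request:
move_arm(plan=[[[0.1,0,1,0,0,0,1],[0,0,1,0,0,0,1],[0,0,1,0,0,0,1],[0,0,1,0,0,0,1],[0,0,1,0,0,0,1],[0,0,1,0,0,0,1],[0,0,0.4,0,0,0,1],[0,0,0,0,0,0,-1],[0,0,0,0,0,0,-1],[0,0,0,0,0,0,-1]]])

```text
clock: 14.3
position: [0.4461, 0.015, 0.0518]
tool_rot: [3.141, -0.001, 0.531]
force: [-1.2, 1.0, 2.4]
grip_width: 0.0512
finger_force: 41.0
```

Request:
move_arm(plan=[[[0,0,0,0,0,0,-1],[0,0,0,0,0,0,-1],[0,0,0,0,0,0,-1],[0,0,-1,0,0,0,-1],[0,0,-1,0,0,0,-1],[0,0,-1,0,0,1,-1],[0,0,0,0,0,1,-1],[0,0,0,0,0,1,-1],[0,0,0,0,0,1,-1],[0,0,0,0,0,0.64,-1]]])

```text
clock: 15.3
position: [0.4458, 0.0148, 0.1114]
tool_rot: [-3.141, -0.001, 0.041]
force: [0.4, 0.4, -2.2]
grip_width: 0.0513
finger_force: 43.1
```

Request:
move_arm(plan=[[[0.92,0.47,0,0,0,0,-1],[0.92,0.47,0,0,0,0,-1],[0.92,0.47,0,0,0,0,-1],[0.92,0.47,0,0,0,0,-1],[0.92,0.47,0,0,0,0,-1],[0.92,0.47,0,0,0,0,-1],[0.92,0.47,0,0,0,0,-1],[0,0,1,0,0,0,-1],[0,0,1,0,0,0,-1],[0,0,0.7,0,0,0,-1]]])

```text
clock: 16.3
position: [0.5769, -0.0452, 0.0561]
tool_rot: [-3.141, 0.001, 0.045]
force: [0.2, 0.1, -3.1]
grip_width: 0.0511
finger_force: 43.2
```

Request:
move_arm(plan=[[[0,0,0.18,0,0,0,-1],[0,0,0,0,0,0,-1],[0,0,0,0,0,0,1],[0,0,0,0,0,0,1],[0,0,0,0,0,0,1],[0,0,0,0,0,0,1],[0,0,0,0,0,0,1],[0,0,-1,0,0,0,1],[0,0,-1,0,0,0,1],[0,0,-1,0,0,0,1]]])

```text
clock: 17.3
position: [0.5772, -0.0451, 0.114]
tool_rot: [-3.142, 0.0, 0.045]
force: [-0.5, 0.5, -0.3]
grip_width: 0.0856
finger_force: 0.0
```

Request:
move_arm(plan=[[[0,0,-1,0,0,0,-1],[0,0,-1,0,0,0,-1],[0,0,-1,0,0,0,-1],[0,0,-1,0,0,0,-1],[0,0,-1,0,0,0,-1],[0,0,0,0,0,0,-1],[0,0,0,0,0,0,-1],[0,0,0,0,0,0,-1],[0,0,0,0,0,0,-1],[0,0,0,0,0,0,-1]]])

```text
clock: 18.3
position: [0.5771, -0.0451, 0.2127]
tool_rot: [-3.142, 0.001, 0.045]
force: [-0.8, -0.1, 0.5]
grip_width: -0.0001
finger_force: 0.0
```

```bash
python3 - <<'E'
from h import *
g=grab('scene','s2.png');cv2.imwrite('pics/c6.png',cv2.resize(g['color'][120:280,220:420,::-1],None,fx=3.75,fy=3.75,interpolation=cv2.INTER_CUBIC))
E
```

```text
(no output)
```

View pics/c6.png

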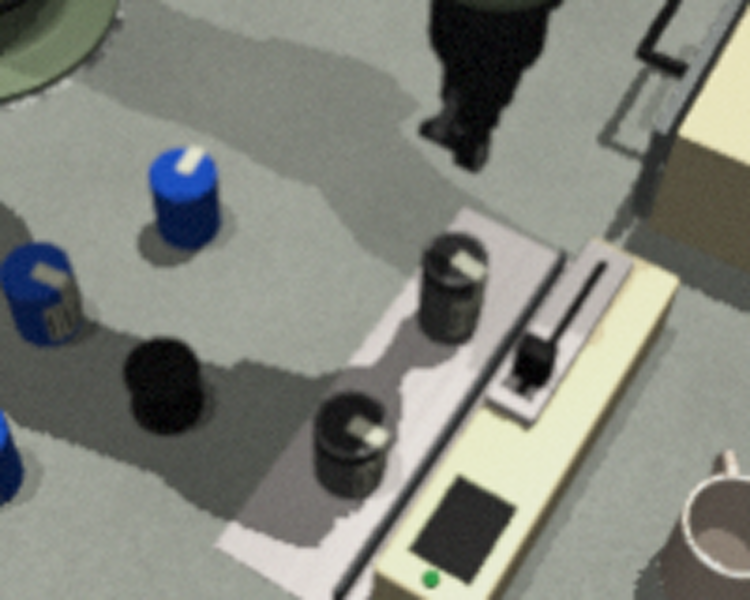

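Both canisters stand on the plate: tall at crop (452,290), short at (352,445), strips towards the scanner. The selector grip is at (535,358). I'll check the yaws in numbers while moving to the selector's right.

```bash
python3 - <<'E'
from h import *
g=grab('scene')
q=lambda x,y,z:pix2(g,(x+.5)/3.75-.5+220,(y+.5)/3.75-.5+120,z)
for n,c,s,z in(('short',(350,420),(387,438),.076),('tall',(454,257),(486,271),.094)):
    a,b=q(*c,z),q(*s,z);print(n,a,np.arctan2(*(b-a)[1::-1]))
print(q(535,338,.135))
E
```

```text
short [ 0.58553031 -0.20265996  0.076     ] 0.10949440486575976
tall [ 0.57492539 -0.04568534  0.094     ] 0.1171645998141639
[ 0.6739121  -0.09769366  0.135     ]
```

Request:
move_arm(plan=[[[0.84,0.88,0,0,0,0,-1],[0.84,0.88,0,0,0,0,-1],[0.84,0.88,0,0,0,0,-1],[0.84,0.88,0,0,0,0,-1],[0.84,0.88,0,0,0,0,-1],[0.84,0.88,0,0,0,0,-1],[0,0,0,0,0,0,-1],[0,0,0,0,0,0,-1],[0,0,0,0,0,0,-1],[0,0,0,0,0,0,-1]]])

```text
clock: 19.4
position: [0.6825, -0.1453, 0.2135]
tool_rot: [-3.141, -0.0, 0.046]
force: [0.0, -1.0, 0.2]
grip_width: -0.0002
finger_force: 0.0
```

Request:
move_arm(plan=[[[0,0,1,0,0,0,-1],[0,0,1,0,0,0,-1],[0,0,1,0,0,0,-1],[0,0,1,0,0,0,-1],[0,0,1,0,0,0,-1],[0,0,0.3,0,0,0,-1],[0,-0.4,0,0,0,0,-1],[0,-0.4,0,0,0,0,-1],[0,-0.4,0,0,0,0,-1],[0,-0.4,0,0,0,0,-1]]])

```text
clock: 20.4
position: [0.6818, -0.1133, 0.1083]
tool_rot: [3.141, -0.001, 0.045]
force: [1.0, -1.3, 1.6]
grip_width: 0.0002
finger_force: 0.9
```

Request:
move_arm(plan=[[[0,-0.4,0,0,0,0,-1],[0,-0.4,0,0,0,0,-1],[0,-0.4,0,0,0,0,-1],[0,-0.4,0,0,0,0,-1],[0,-0.4,0,0,0,0,-1],[0,-0.4,0,0,0,0,-1],[0,-0.4,0,0,0,0,-1],[0,-0.4,0,0,0,0,-1],[0,0,0,0,0,0,-1],[0,0,0,0,0,0,-1]]])

```text
clock: 21.4
position: [0.6783, -0.0499, 0.1072]
tool_rot: [-3.141, 0.0, 0.045]
force: [-1.0, -0.4, 0.2]
grip_width: -0.0001
finger_force: 0.0
```

Request:
move_arm(plan=[[[0,-0.25,0,0,0,0,-1],[0,-0.25,0,0,0,0,-1],[0,-0.25,0,0,0,0,-1],[0,-0.25,0,0,0,0,-1],[0,-0.25,0,0,0,0,-1],[0,0,0,0,0,0,-1],[0,0,0,0,0,0,-1],[0,0,0,0,0,0,-1],[0,0,0,0,0,0,-1],[0,0,0,0,0,0,-1]]])

```text
clock: 22.4
position: [0.6773, -0.0253, 0.1073]
tool_rot: [-3.142, -0.0, 0.045]
force: [0.4, -0.5, -0.7]
grip_width: -0.0003
finger_force: 0.0
```

```bash
python3 - <<'E'
from h import *
g=grab('scene','s3.png');cv2.imwrite('pics/c7.png',cv2.resize(g['color'][120:280,220:420,::-1],None,fx=3.75,fy=3.75,interpolation=cv2.INTER_CUBIC))
E
```

```text
(no output)
```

View pics/c7.png

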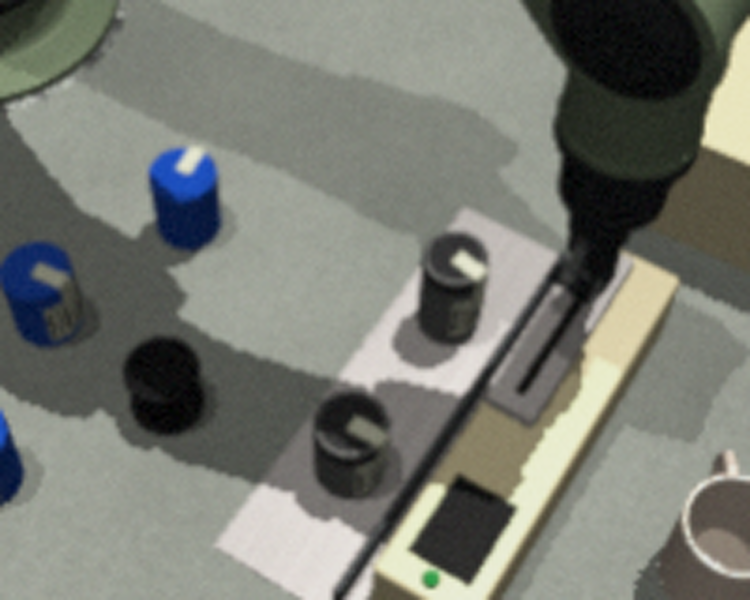

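The grip is being pushed along and is near the left end of its slot at crop (578,270). Both canisters are untouched.

Request:
move_arm(plan=[[[0,-0.1,0,0,0,0,-1],[0,-0.1,0,0,0,0,-1],[0,-0.1,0,0,0,0,-1],[0,-0.1,0,0,0,0,-1],[0,0,0,0,0,0,-1],[0,0,0,0,0,0,-1],[0,0,0,0,0,0,-1],[0,0,0,0,0,0,-1],[0,0,0,0,0,0,-1],[0,0,0,0,0,0,-1]]])

```text
clock: 23.45
position: [0.6769, -0.0172, 0.1073]
tool_rot: [-3.142, 0.0, 0.045]
force: [-0.3, 0.1, 0.2]
grip_width: -0.0003
finger_force: 0.0
```

Request:
move_arm(plan=[[[0,-0.1,0,0,0,0,-1],[0,-0.1,0,0,0,0,-1],[0,-0.1,0,0,0,0,-1],[0,0,0,0,0,0,-1],[0,0,0,0,0,0,-1],[0,0,0,0,0,0,-1],[0,0,0,0,0,0,-1],[0,0,0,0,0,0,-1],[0,0,0,0,0,0,-1],[0,0,0,0,0,0,-1]]])

```text
clock: 24.45
position: [0.6768, -0.0139, 0.1074]
tool_rot: [3.139, -0.0, 0.043]
force: [0.8, -12.4, 0.9]
grip_width: 0.0
finger_force: 6.3
```

Request:
move_arm(plan=[[[0,0.3,0,0,0,0,-1],[0,0,-1,0,0,0,-1],[0,0,-1,0,0,0,-1],[0,0,-1,0,0,0,-1],[0,0,-1,0,0,0,-1],[0,0,-1,0,0,0,-1],[0,0,-1,0,0,0,-1],[-0.24,-0.97,0,0,0,0,-0.2],[-0.24,-0.97,0,0,0,0,-0.2],[-0.24,-0.97,0,0,0,0,-0.2]]])

```text
clock: 25.45
position: [0.6593, 0.0419, 0.2269]
tool_rot: [-3.141, 0.0, 0.045]
force: [-0.1, -0.2, 0.2]
grip_width: 0.0345
finger_force: 0.0
```

Request:
move_arm(plan=[[[-0.24,-0.97,0,0,0,0,-0.2],[-0.24,-0.97,0,0,0,0,-0.2],[-0.24,-0.97,0,0,0,0,-0.2],[-0.24,-0.97,0,0,0,0,-0.2],[-0.24,-0.97,0,0,0,0,-0.2],[-0.24,-0.97,0,0,0,0,-0.2],[-0.24,-0.97,0,0,0,0,-0.2],[-0.24,-0.97,0,0,0,0,-0.2],[-0.24,-0.97,0,0,0,0,-0.2],[-0.24,-0.97,0,0,0,0,-0.2]]])

```text
clock: 26.45
position: [0.6022, 0.2336, 0.2268]
tool_rot: [-3.141, 0.001, 0.046]
force: [0.6, -1.7, -0.2]
grip_width: 0.0343
finger_force: 0.0
```

Request:
move_arm(plan=[[[-0.24,-0.97,0,0,0,0,-0.2],[-0.24,-0.97,0,0,0,0,-0.2],[-0.24,-0.97,0,0,0,0,-0.2],[0,0,0,0,0,-1,-0.2],[0,0,0,0,0,-1,-0.2],[0,0,0,0,0,-1,-0.2],[0,0,0,0,0,-1,-0.2],[0,0,0,0,0,-1,-0.2],[0,0,0,0,0,-1,-0.2],[0,0,0,0,0,-1,-0.2]]])

```text
clock: 27.45
position: [0.5854, 0.2902, 0.2268]
tool_rot: [-3.141, 0.0, 0.783]
force: [0.6, 0.7, -0.5]
grip_width: 0.0341
finger_force: 0.0
```

Request:
move_arm(plan=[[[0,0,0,0,0,-1,-0.2],[0,0,0,0,0,-1,-0.2],[0,0,0,0,0,-1,-0.2],[0,0,0,0,0,-1,-0.2],[0,0,0,0,0,-1,-0.2],[0,0,0,0,0,-1,-0.2],[0,0,0,0,0,-1,-0.2],[0,0,0,0,0,-1,-0.2],[0,0,0,0,0,-0.4,-0.2],[0,0,0,0,0,0,-0.2]]])

```text
clock: 28.45
position: [0.5856, 0.29, 0.2268]
tool_rot: [-3.141, -0.0, 1.659]
force: [-0.2, 0.5, -0.5]
grip_width: 0.034
finger_force: 0.0
```

```bash
python3 - <<'E'
from h import *
f=grab('top');g=grab('scene','s4.png');f0=cv2.imread('pics/top0.png')[:,:,::-1]
a=cv2.resize(f['color'][130:250,255:385],None,fx=3,fy=3,interpolation=cv2.INTER_CUBIC)
b=cv2.resize(g['color'][60:240,260:440],None,fx=2.2,fy=2.2,interpolation=cv2.INTER_CUBIC)
c=np.zeros((400,790,3),np.uint8);c[:360,:390]=a;c[:396,392:788]=b;cv2.imwrite('pics/c8.png',c[:,:,::-1])
E
```

```text
(no output)
```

View pics/c8.png

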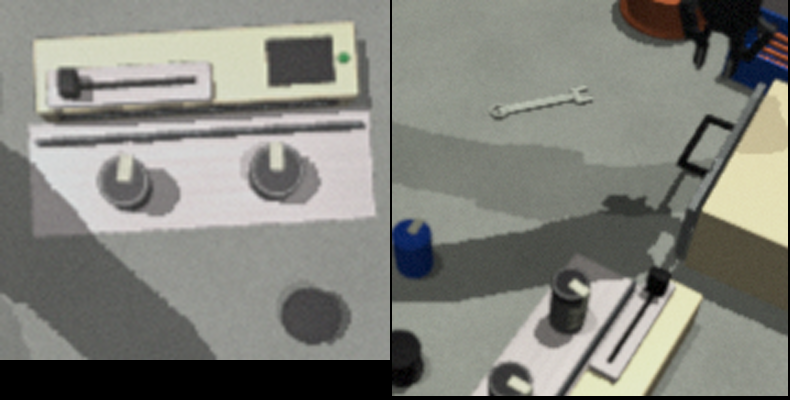

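Selector sits at the left end; cans stand on the plate at crop (124,184) and (277,172). Gripper is above the handle; descend and grip it.

Request:
move_arm(plan=[[[0,0,1,0,0,0,-0.2],[0,0,1,0,0,0,-0.2],[0,0,1,0,0,0,-0.2],[0,0,1,0,0,0,-0.2],[0,0,1,0,0,0,-0.2],[0,0,1,0,0,0,-0.2],[0,0,1,0,0,0,-0.2],[0,0,0.4,0,0,0,-0.2],[0,0,0,0,0,0,-0.2],[0,0,0,0,0,0,-0.2]]])

```text
clock: 29.55
position: [0.5865, 0.2897, 0.08]
tool_rot: [3.141, -0.0, 1.657]
force: [-0.9, 0.2, 0.3]
grip_width: 0.0344
finger_force: 0.0
```

Request:
move_arm(plan=[[[0,0,0,0,0,0,-1],[0,0,0,0,0,0,-1],[0,0,0,0,0,0,-1],[0,0,0,0,0,0,-1],[0,0,0,0,0,0,-1],[0,0,0,0,0,0,-1],[0,0,0,0,0,0,-1],[0,0,0,0,0,0,-1],[0,0,0,0,0,0,-1],[0,0,0,0,0,0,-1]]])

```text
clock: 30.55
position: [0.5867, 0.2896, 0.0804]
tool_rot: [3.14, -0.001, 1.657]
force: [-0.5, -1.0, 7.2]
grip_width: 0.0105
finger_force: 39.0
```

Request:
move_arm(plan=[[[0,-0.3,0,0,0,0,-1],[0,-0.6,0,0,0,0,-1],[0,-0.9,0,0,0,0,-1],[0,-0.9,0,0,0,0,-1],[0,-0.9,0,0,0,0,-1],[0,-0.9,0,0,0,0,-1],[0,-0.9,0,0,0,0,-1],[0,-0.9,0,0,0,0,-1],[0,-0.9,0,0,0,0,-1],[0,-0.9,0,0,0,0,-1]]])

```text
clock: 31.55
position: [0.4251, 0.2749, 0.0803]
tool_rot: [3.139, -0.0, 1.657]
force: [4.2, -3.8, 11.5]
grip_width: 0.0107
finger_force: 40.4
```

Request:
move_arm(plan=[[[0,-0.3,0,0,0,0,-1],[0,-0.2,0,0,0,0,-1],[0,0,0,0,0,0,-1],[0,0,0,0,0,0,-1],[0,0,0,0,0,0,-1],[0,0,0,0,0,0,-1],[0,0,0,0,0,0,-1],[0,0,0,0,0,0,-1],[0,0,0,0,0,0,-1],[0,0,0,0,0,0,-1]]])

```text
clock: 32.55
position: [0.4152, 0.274, 0.0802]
tool_rot: [3.14, 0.001, 1.657]
force: [-1.9, -5.8, 16.8]
grip_width: 0.0105
finger_force: 40.9
```

Request:
move_arm(plan=[[[0,-0.2,0,0,0,0,-1],[0,-0.2,0,0,0,0,-1],[0,-0.2,0,0,0,0,-1],[0,-0.2,0,0,0,0,-1],[0,0,0,0,0,0,-1],[0,0,0,0,0,0,-1],[0,0,0,0,0,0,-1],[0,0,0,0,0,0,-1],[0,0,0,0,0,0,-1],[0,0,0,0,0,0,-1]]])

```text
clock: 33.55
position: [0.4055, 0.2733, 0.0806]
tool_rot: [3.131, -0.003, 1.654]
force: [45.6, -2.1, -19.9]
grip_width: 0.0102
finger_force: 40.0
```

Request:
move_arm(plan=[[[0,0.3,0,0,0,0,-1],[0,0,0,0,0,0,-1],[0,0,0,0,0,0,-0.2],[0,0,0,0,0,0,-0.2],[0,0,0,0,0,0,-0.2],[0,0,0,0,0,0,-0.2],[0,0,0,0,0,0,-0.2],[0,0,-0.5,0,0,0,-0.2],[0,0,-1,0,0,0,-0.2],[0,0,-1,0,0,0,-0.2]]])

```text
clock: 34.55
position: [0.4047, 0.2736, 0.1304]
tool_rot: [-3.141, 0.0, 1.658]
force: [-0.0, -0.2, -0.6]
grip_width: 0.0344
finger_force: 0.0
```

Request:
move_arm(plan=[[[0,0,-1,0,0,0,1],[0,0,-1,0,0,0,1],[0,0,-1,0,0,0,1],[0,0,-1,0,0,0,1],[0,0,-1,0,0,0,1],[0,0,0,0,0,0,1],[0.6,0.9,0,0,0,0,1],[0,0,0,0,0,0,1],[0,0,0,0,0,0,1],[0,0,0,0,0,0,1]]])

```text
clock: 35.55
position: [0.4213, 0.2868, 0.2291]
tool_rot: [-3.141, 0.0, 1.658]
force: [-0.3, 0.0, -1.3]
grip_width: 0.085
finger_force: 0.0
```

```bash
python3 - <<'E'
from h import *
f=grab('top','t5.png');g=grab('scene','s5.png')
a=cv2.resize(f['color'][130:250,120:320],None,fx=4,fy=4,interpolation=cv2.INTER_CUBIC)
cv2.imwrite('pics/c9.png',a[:,:,::-1])
b=cv2.resize(g['color'][60:210,300:500],None,fx=4,fy=4,interpolation=cv2.INTER_CUBIC)
cv2.imwrite('pics/c10.png',b[:,:,::-1])
E
```

```text
(no output)
```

View pics/c9.png

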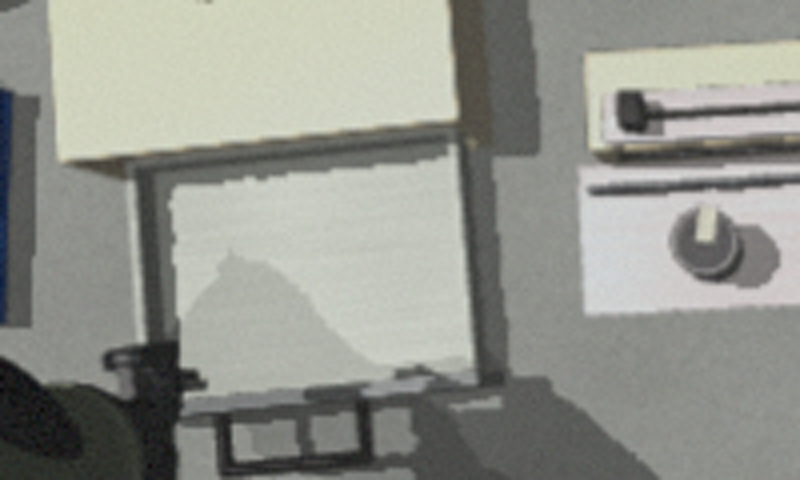

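View pics/c10.png

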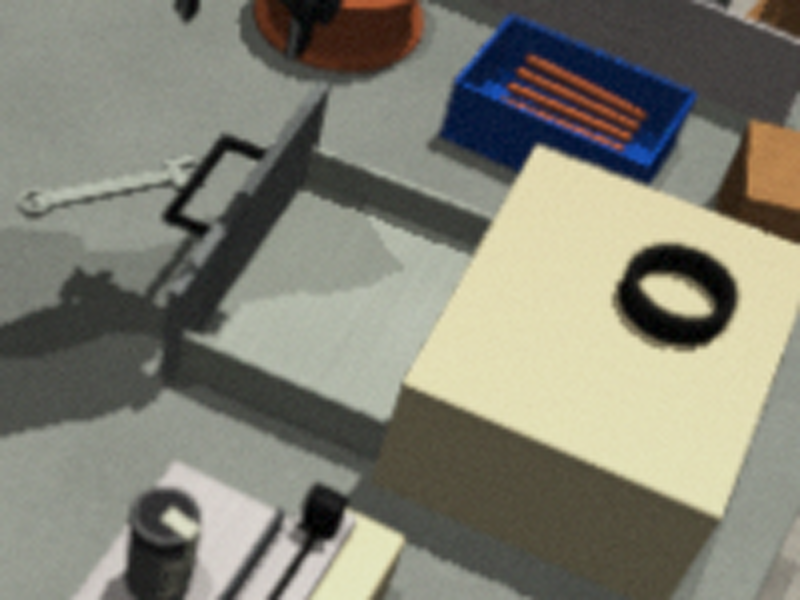

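```bash
python3 - <<'E'
from h import *
np.set_printoptions(precision=4,suppress=True)
f=grab('top')
q=lambda x,y,z:pix2(f,(x+.5)/4-.5+120,(y+.5)/4-.5+130,z)
print('handle',q(222,468,.095),q(370,457,.095))
print('floorL',q(177,250,.016),'floorR',q(474,350,.016),q(463,250,.016))
print('front top L/R edge',q(180,410,.118),q(505,378,.118))
th=.091;ex=np.array([np.cos(th),np.sin(th)]);ey=np.array([-ex[1],ex[0]])
for p in(q(222,468,.095),q(370,457,.095),q(177,250,.016),q(474,350,.016),q(463,250,.016)):print('cab', (p[:2]-[.6502,.2934])@ex,(p[:2]-[.6502,.2934])@ey)
print('short,tall',q(705,243,.094))
E
```

```text
handle [0.4038 0.3295 0.095 ] [0.4117 0.2142 0.095 ]
floorL [0.5802 0.4021 0.016 ] floorR [0.495  0.1521 0.016 ] [0.5777 0.1618 0.016 ]
front top L/R edge [0.4489 0.3535 0.118 ] [0.4714 0.1054 0.118 ]
cab -0.24208504137134607 0.05834457176716135
cab -0.2447344445681395 -0.057163078581323926
cab -0.059832738373346905 0.11464908428799571
cab -0.16740080911290176 -0.12657164143821212
cab -0.08414776241746041 -0.1244361173534144
short,tall [ 0.5742 -0.0442  0.094 ]
```

Drawer is fully open and empty, and the tall canister on the plate at (.574,-.044) is unchanged. Fetch the tall one.

Request:
move_arm(plan=[[[0,0,0,0,0,1,1],[0,0,0,0,0,1,1],[0,0,0,0,0,1,1],[0,0,0,0,0,1,1],[0,0,0,0,0,1,1],[0,0,0,0,0,1,1],[0,0,0,0,0,1,1],[0,0,0,0,0,1,1],[0,0,0,0,0,1,1],[0,0,0,0,0,1,1]]])

```text
clock: 36.7
position: [0.4217, 0.287, 0.2294]
tool_rot: [-3.142, 0.0, 0.606]
force: [-0.3, -0.2, -0.5]
grip_width: 0.0856
finger_force: 0.0
```

Request:
move_arm(plan=[[[0,0,0,0,0,1,1],[0,0,0,0,0,1,1],[0,0,0,0,0,1,1],[0,0,0,0,0,1,1],[0,0,0,0,0,1,1],[0,0,0,0,0,0.4,1],[0.42,1,0,0,0,0,1],[0.42,1,0,0,0,0,1],[0.42,1,0,0,0,0,1],[0.42,1,0,0,0,0,1]]])

```text
clock: 37.7
position: [0.4591, 0.2079, 0.2294]
tool_rot: [-3.141, 0.0, 0.045]
force: [-0.8, 0.3, -0.1]
grip_width: 0.0853
finger_force: 0.0
```

Request:
move_arm(plan=[[[0.42,1,0,0,0,0,1],[0.42,1,0,0,0,0,1],[0.42,1,0,0,0,0,1],[0.42,1,0,0,0,0,1],[0.42,1,0,0,0,0,1],[0.42,1,0,0,0,0,1],[0.42,1,0,0,0,0,1],[0.42,1,0,0,0,0,1],[0.42,1,0,0,0,0,1],[0.42,1,0,0,0,0,1]]])

```text
clock: 38.7
position: [0.552, 0.0119, 0.2293]
tool_rot: [-3.141, 0.0, 0.045]
force: [1.3, -0.9, 0.6]
grip_width: 0.0855
finger_force: 0.0
```

Request:
move_arm(plan=[[[0.4,1,0,0,0,0,1],[0.4,1,0,0,0,0,1],[0.4,0.9,0,0,0,0,1],[0,0,0,0,0,0,1],[0,0,1,0,0,0,1],[0,0,1,0,0,0,1],[0,0,0,0,0,0,1],[0,0,0,0,0,0,1],[0,0,0,0,0,0,1],[0,0,0,0,0,0,1]]])

```text
clock: 39.7
position: [0.5789, -0.044, 0.1903]
tool_rot: [-3.142, -0.001, 0.045]
force: [-0.1, 0.5, 0.1]
grip_width: 0.0855
finger_force: 0.0
```

```bash
python3 - <<'E'
from h import *
# change check of the canister areas against the earlier pictures
g=grab('scene','s6.png')['color'].astype(int)
for n in('s2','s5'):
    b=cv2.imread(f'pics/{n}.png')[:,:,::-1].astype(int)
    for k,(x0,x1,y0,y1) in dict(tall=(330,352,180,213),short=(302,324,222,254)).items():
        print(n,k,np.abs(g-b)[y0:y1,x0:x1].mean())
for (n,c,r) in(('tall',(.5772,-.0451,.094),.026),('short',(.5855,-.205,.076),.028)):
    print(n,proj(grab('top'),c))
E
```

```text
s2 tall 6.5408631772268135
s2 short 3.7088068181818183
s5 tall 14.788797061524335
s5 short 33.04356060606061
tall [296.14893126 189.39407922]
short [347.54901103 186.79035435]
```

Neither canister has moved. Descend, grip, lift.

Request:
move_arm(plan=[[[0,0,1,0,0,0,1],[0,0,1,0,0,0,1],[0,0,1,0,0,0,1],[0,0,1,0,0,0,1],[0,0,1,0,0,0,1],[0,0,1,0,0,0,1],[0,0,0.8,0,0,0,1],[0,0,0,0,0,0,-1],[0,0,0,0,0,0,-1],[0,0,0,0,0,0,-1]]])

```text
clock: 40.85
position: [0.5791, -0.0442, 0.0544]
tool_rot: [3.141, -0.001, 0.045]
force: [-0.3, -1.5, -1.6]
grip_width: 0.0511
finger_force: 42.0
```

Request:
move_arm(plan=[[[0,0,0,0,0,0,-1],[0,0,0,0,0,0,-1],[0,0,0,0,0,0,-1],[0,0,-1,0,0,0,-1],[0,0,-1,0,0,0,-1],[0,0,-1,0,0,0,-1],[0,0,-1,0,0,0,-1],[0,0,-1,0,0,0,-1],[0,0,-1,0,0,0,-1],[0,0,-1,0,0,0,-1]]])

```text
clock: 41.85
position: [0.5783, -0.0441, 0.1944]
tool_rot: [-3.142, -0.0, 0.045]
force: [0.7, 0.5, -3.6]
grip_width: 0.0509
finger_force: 42.6
```

Request:
move_arm(plan=[[[-0.01,-0.96,0,0,0,0,-1],[-0.01,-0.96,0,0,0,0,-1],[-0.01,-0.96,0,0,0,0,-1],[-0.01,-0.96,0,0,0,0,-1],[-0.01,-0.96,0,0,0,0,-1],[-0.01,-0.96,0,0,0,0,-1],[-0.01,-0.96,0,0,0,0,-1],[-0.01,-0.96,0,0,0,0,-1],[-0.01,-0.96,0,0,0,0,-1],[-0.01,-0.96,0,0,0,0,-1]]])

```text
clock: 42.85
position: [0.5676, 0.1483, 0.1936]
tool_rot: [-3.142, -0.0, 0.045]
force: [0.1, -0.0, -2.7]
grip_width: 0.0511
finger_force: 43.0
```

Request:
move_arm(plan=[[[-0.01,-0.96,0,0,0,0,-1],[-0.01,-0.96,0,0,0,0,-1],[-0.01,-0.96,0,0,0,0,-1],[-0.01,-0.96,0,0,0,0,-1],[-0.01,-0.96,0,0,0,0,-1],[-0.01,-0.96,0,0,0,0,-1],[-0.01,-0.96,0,0,0,0,-1],[-0.01,-0.96,0,0,0,0,-1],[-0.01,-0.96,0,0,0,0,-1],[-0.01,-0.96,0,0,0,0,-1]]])

```text
clock: 43.85
position: [0.5571, 0.3409, 0.1933]
tool_rot: [-3.142, 0.0, 0.045]
force: [0.5, -0.3, -2.9]
grip_width: 0.0513
finger_force: 43.0
```

Request:
move_arm(plan=[[[0,0,1,0,0,0,-1],[0,0,1,0,0,0,-1],[0,0,1,0,0,0,-1],[0,0,1,0,0,0,-1],[0,0,1,0,0,0,-1],[0,0,0.8,0,0,0,-1],[0,0,0.2,0,0,0,-1],[0,0,0.1,0,0,0,-1],[0,0,0,0,0,0,-1],[0,0,0,0,0,0,-1]]])

```text
clock: 44.85
position: [0.5577, 0.3396, 0.0722]
tool_rot: [-3.141, -0.001, 0.045]
force: [0.1, 0.6, -2.3]
grip_width: 0.051
finger_force: 42.9
```

Request:
move_arm(plan=[[[0,0,0.1,0,0,0,-1],[0,0,0.07,0,0,0,-1],[0,0,0,0,0,0,-1],[0,0,0,0,0,0,1],[0,0,0,0,0,0,1],[0,0,0,0,0,0,1],[0,0,0,0,0,0,1],[0,0,0,0,0,0,1],[0,0,-0.5,0,0,0,1],[0,0,-1,0,0,0,1]]])

```text
clock: 45.85
position: [0.5566, 0.3389, 0.0976]
tool_rot: [3.14, 0.002, 0.045]
force: [0.6, -0.3, 0.6]
grip_width: 0.0854
finger_force: 0.0
```

Request:
move_arm(plan=[[[0,0,-1,0,0,0,1],[0,0,-1,0,0,0,1],[0,0,-1,0,0,0,1],[0,0,-1,0,0,0,1],[0,0,-1,0,0,0,1],[0,1,0,0,0,0,1],[0,1,0,0,0,0,1],[0,1,0,0,0,0,1],[0,1,0,0,0,0,1],[0,1,0,0,0,0,1]]])

```text
clock: 46.85
position: [0.5617, 0.2371, 0.1976]
tool_rot: [3.141, 0.001, 0.044]
force: [-0.4, 0.8, -0.1]
grip_width: 0.0857
finger_force: 0.0
```

Request:
move_arm(plan=[[[0,1,0,0,0,0,1],[0,1,0,0,0,0,1],[0,1,0,0,0,0,1],[0,1,0,0,0,0,1],[0,1,0,0,0,0,1],[0,1,0,0,0,0,1],[0,1,0,0,0,0,1],[0,1,0,0,0,0,1],[0,1,0,0,0,0,1],[0,1,0,0,0,0,1]]])

```text
clock: 47.85
position: [0.5704, 0.0377, 0.1977]
tool_rot: [3.142, 0.0, 0.044]
force: [0.0, -0.9, 0.0]
grip_width: 0.0857
finger_force: 0.0
```

Request:
move_arm(plan=[[[0,1,0,0,0,0,1],[0,1,0,0,0,0,1],[0,1,0,0,0,0,1],[0,1,0,0,0,0,1],[0,1,0,0,0,0,1],[0,1,0,0,0,0,1],[0,1,0,0,0,0,1],[0,1,0,0,0,0,1],[0,1,0,0,0,0,1],[0,1,0,0,0,0,1]]])

```text
clock: 48.85
position: [0.579, -0.162, 0.1977]
tool_rot: [-3.142, 0.0, 0.044]
force: [0.2, 1.1, -0.5]
grip_width: 0.0852
finger_force: 0.0
```

```bash
python3 - <<'E'
from h import *
g=grab('scene','s7.png');f=grab('top','t7.png')
a=cv2.resize(g['color'][60:260,260:480],None,fx=2,fy=2,interpolation=cv2.INTER_CUBIC)
b=cv2.resize(f['color'][150:270,145:325],None,fx=2,fy=2,interpolation=cv2.INTER_CUBIC)
c=np.zeros((400,800,3),np.uint8);c[:,:440]=a;c[:240,440:800]=b;cv2.imwrite('pics/c11.png',c[:,:,::-1])
print(proj(g,(.5855,-.205,.076)),proj(g,(.5577,.3396,.108)),proj(f,(.5577,.3396,.108)))
E
```

```text
[312.47394571 232.23794056] [397.24779184 107.93447855] [171.10013858 196.57301313]
```

View pics/c11.png

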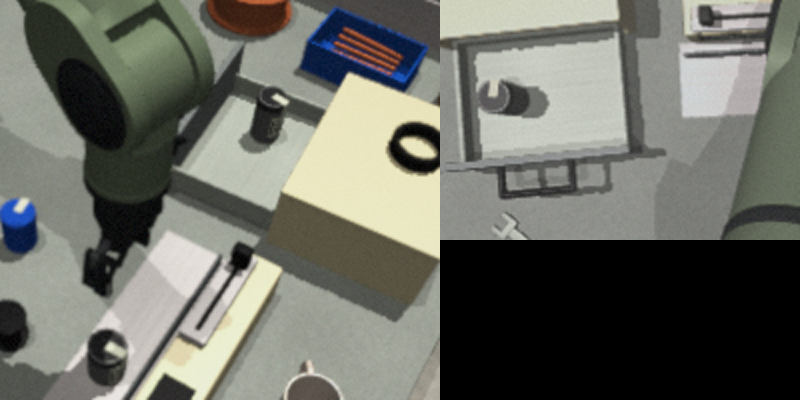

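Tall stands in the drawer at (268,112); short is still at (107,347), as predicted. Fetch it.

Request:
move_arm(plan=[[[0.08,0.72,0,0,0,0,1],[0.08,0.72,0,0,0,0,1],[0.08,0.72,0,0,0,0,1],[0,0,1,0,0,0,1],[0,0,1,0,0,0,1],[0,0,1,0,0,0,1],[0,0,1,0,0,0,1],[0,0,1,0,0,0,1],[0,0,1,0,0,0,1],[0,0,1,0,0,0,1]]])

```text
clock: 49.95
position: [0.5866, -0.2041, 0.057]
tool_rot: [3.141, -0.0, 0.045]
force: [-0.1, -0.2, 0.1]
grip_width: 0.0854
finger_force: 0.0
```

Request:
move_arm(plan=[[[0,0,0.9,0,0,0,1],[0,0,0,0,0,0,1],[0,0,0,0,0,0,-1],[0,0,0,0,0,0,-1],[0,0,0,0,0,0,-1],[0,0,0,0,0,0,-1],[0,0,0,0,0,0,-1],[0,0,0,0,0,0,-1],[0,0,0,0,0,0,-1],[0,0,0,0,0,0,-1]]])

```text
clock: 50.95
position: [0.5866, -0.203, 0.0411]
tool_rot: [-3.141, -0.0, 0.045]
force: [-5.1, 3.3, 5.5]
grip_width: 0.0499
finger_force: 38.2
```

Request:
move_arm(plan=[[[0,0,-1,0,0,0,-1],[0,0,-1,0,0,0,-1],[0,0,-1,0,0,0,-1],[0,0,-1,0,0,0,-1],[0,0,-1,0,0,0,-1],[0,0,-1,0,0,0,-1],[0,0,-1,0,0,0,-1],[0,0,-0.5,0,0,0,-1],[0,0,0,0,0,0,-1],[0,0,0,0,0,0,-1]]])

```text
clock: 51.95
position: [0.5862, -0.2031, 0.1895]
tool_rot: [-3.141, 0.0, 0.045]
force: [1.0, -0.6, -2.4]
grip_width: 0.0493
finger_force: 39.0
```

The grip width is 49 mm instead of 55 mm, so the canister must have been knocked aside. I'll look at it.

```bash
python3 - <<'E'
from h import *
g=grab('scene','s8.png');f=grab('top','t8.png');np.set_printoptions(precision=1,suppress=True)
a=cv2.resize(g['color'][170:280,260:400],None,fx=4,fy=4,interpolation=cv2.INTER_CUBIC)
b=cv2.resize(f['color'][120:250,280:400],None,fx=2,fy=2,interpolation=cv2.INTER_CUBIC)
c=np.zeros((440,800,3),np.uint8);c[:,:560]=a;c[:260,560:800]=b;cv2.imwrite('pics/c12.png',c[:,:,::-1])
print((proj(g,(.5862,-.2031,.1895))-[260,170])*4, (proj(g,(.5862,-.2031,.2265))-[260,170])*4,(proj(g,(.5862,-.2031,.1525))-[260,170])*4)
E
```

```text
[214.5 161.5] [215.3 129.8] [213.7 191.3]
```

View pics/c12.png

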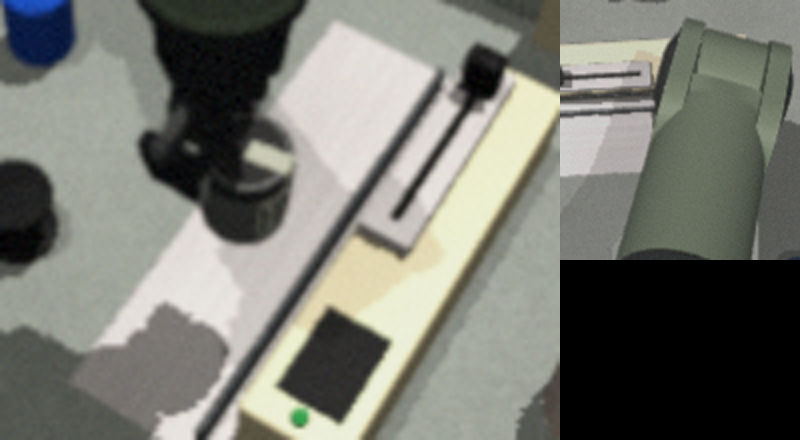

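The canister hangs upright but off-centre, with its lid at crop (250,152) and towards +x of the pads. I'll compute its offset, then put it down and regrip it.

```bash
python3 - <<'E'
from h import *
g=grab('scene');np.set_printoptions(precision=4,suppress=True)
q=lambda x,y,z:pix2(g,(x+.5)/4-.5+260,(y+.5)/4-.5+170,z)
print('lid',q(250,153,.2245),'strip dir',np.arctan2(*(q(290,165,.2245)-q(252,152,.2245))[1::-1]))
# silhouettes of an upright can at offsets along tool x, in crop px
for d in(.012,.018,.024):
    c=np.array([.5862+d,-.2031+.045*d,0]);t=np.linspace(0,6.3,60)
    for z in(.1505,.2245):
        P=np.array([(proj(g,c+[.028*np.cos(a),.028*np.sin(a),z])-[260,170])*4 for a in t]);print(d,z,P.min(0),P.max(0))
E
```

```text
lid [ 0.6109 -0.2033  0.2245] strip dir 0.22985302019701961
0.012 0.1505 [186.2284 164.7535] [272.3919 239.493 ]
0.012 0.2245 [186.0185 102.3557] [277.8351 179.9858]
0.018 0.1505 [194.0176 168.962 ] [280.331 243.962]
0.018 0.2245 [194.3185 106.7234] [286.3068 184.6464]
0.024 0.1505 [201.8338 173.1842] [288.2965 248.4455]
0.024 0.2245 [202.6496 111.1069] [294.8087 189.3236]
```

Request:
move_arm(plan=[[[-0.5,0,0,0,0,0,-1],[-0.5,0,1,0,0,0,-1],[0,0,1,0,0,0,-1],[0,0,1,0,0,0,-1],[0,0,1,0,0,0,-1],[0,0,1,0,0,0,-1],[0,0,1,0,0,0,-1],[0,0,1,0,0,0,-1],[0,0,0.2,0,0,0,-1],[0,0,0.1,0,0,0,-1]]])

```text
clock: 53.1
position: [0.5659, -0.2041, 0.0437]
tool_rot: [-3.141, 0.001, 0.045]
force: [0.4, -0.3, -2.8]
grip_width: 0.0499
finger_force: 39.4
```

Request:
move_arm(plan=[[[0,0,0.1,0,0,0,-1],[0,0,0,0,0,0,-1],[0,0,0,0,0,0,1],[0,0,0,0,0,0,1],[0,0,0,0,0,0,1],[0,0,0,0,0,0,1],[0,0,0,0,0,0,1],[0.4,0,0,0,0,0,1],[0.4,0,0,0,0,0,1],[0.3,0,0,0,0,0,1]]])

```text
clock: 54.1
position: [0.5896, -0.2028, 0.0419]
tool_rot: [-3.142, -0.001, 0.045]
force: [0.1, -0.2, -0.4]
grip_width: 0.0854
finger_force: 0.0
```

Request:
move_arm(plan=[[[0,0,0,0,0,0,-1],[0,0,0,0,0,0,-1],[0,0,0,0,0,0,-1],[0,0,0,0,0,0,-1],[0,0,0,0,0,0,-1],[0,0,0,0,0,0,-1],[0,0,0,0,0,0,-1],[0,0,0,0,0,0,-1],[0,0,0,0,0,0,-1],[0,0,0,0,0,0,-1]]])

```text
clock: 55.1
position: [0.5884, -0.2031, 0.042]
tool_rot: [-3.142, 0.0, 0.045]
force: [-2.0, 0.9, 5.4]
grip_width: 0.0552
finger_force: 42.6
```

Request:
move_arm(plan=[[[0,0,-1,0,0,0,-1],[0,0,-1,0,0,0,-1],[0,0,-1,0,0,0,-1],[0,0,-1,0,0,0,-1],[0,0,-1,0,0,0,-1],[0,0,-1,0,0,0,-1],[0,0,-1,0,0,0,-1],[0,0,-0.5,0,0,0,-1],[0,-0.98,0,0,0,0,-1],[0,-0.98,0,0,0,0,-1]]])

```text
clock: 56.1
position: [0.5864, -0.1638, 0.1915]
tool_rot: [3.142, 0.0, 0.044]
force: [-0.4, 0.7, -3.0]
grip_width: 0.0552
finger_force: 43.2
```

Request:
move_arm(plan=[[[0,-0.98,0,0,0,0,-1],[0,-0.98,0,0,0,0,-1],[0,-0.98,0,0,0,0,-1],[0,-0.98,0,0,0,0,-1],[0,-0.98,0,0,0,0,-1],[0,-0.98,0,0,0,0,-1],[0,-0.98,0,0,0,0,-1],[0,-0.98,0,0,0,0,-1],[0,-0.98,0,0,0,0,-1],[0,-0.98,0,0,0,0,-1]]])

```text
clock: 57.1
position: [0.5775, 0.0326, 0.1912]
tool_rot: [3.141, 0.001, 0.045]
force: [0.9, 0.1, -2.6]
grip_width: 0.0554
finger_force: 43.2
```

Request:
move_arm(plan=[[[0,-0.98,0,0,0,0,-1],[0,-0.98,0,0,0,0,-1],[0,-0.98,0,0,0,0,-1],[0,-0.98,0,0,0,0,-1],[0,-0.98,0,0,0,0,-1],[0,-0.98,0,0,0,0,-1],[0,-0.98,0,0,0,0,-1],[0,-0.98,0,0,0,0,-1],[0,-0.98,0,0,0,0,-1],[0,-0.98,0,0,0,0,-1]]])

```text
clock: 58.1
position: [0.5687, 0.2284, 0.1912]
tool_rot: [3.141, 0.001, 0.045]
force: [0.1, 0.5, -2.3]
grip_width: 0.055
finger_force: 43.2
```

Request:
move_arm(plan=[[[0,0,1,0,0,0,-1],[0,0,1,0,0,0,-1],[0,0,1,0,0,0,-1],[0,0,1,0,0,0,-1],[0,0,1,0,0,0,-1],[0,0,1,0,0,0,-1],[0,0,0.4,0,0,0,-1],[0,0,0.2,0,0,0,-1],[0,0,0.08,0,0,0,-1],[0,0,0,0,0,0,-1]]])

```text
clock: 59.1
position: [0.5693, 0.2278, 0.0588]
tool_rot: [-3.141, -0.001, 0.045]
force: [-0.0, -0.6, -2.4]
grip_width: 0.055
finger_force: 43.3
```

Request:
move_arm(plan=[[[0,0,0,0,0,0,-1],[0,0,0,0,0,0,1],[0,0,0,0,0,0,1],[0,0,0,0,0,0,1],[0,0,0,0,0,0,1],[0,0,0,0,0,0,1],[0,0,-0.5,0,0,0,1],[0,0,-1,0,0,0,1],[0,0,-1,0,0,0,1],[0,0,-1,0,0,0,1]]])

```text
clock: 60.1
position: [0.5691, 0.2277, 0.1298]
tool_rot: [-3.141, -0.0, 0.045]
force: [0.6, 0.1, 0.2]
grip_width: 0.0851
finger_force: 0.0
```

Request:
move_arm(plan=[[[0,0,-1,0,0,0,1],[0,0,-1,0,0,0,1],[0,0,-1,0,0,0,1],[0,0,-1,0,0,0,-0.2],[0,0,-1,0,0,0,-0.2],[-1,0,0,0,0,0,-0.2],[-1,0,0,0,0,0,-0.2],[-1,0,0,0,0,0,-0.2],[-1,0,0,0,0,0,-0.2],[0,0,0,0,0,0,-0.2]]])

```text
clock: 61.1
position: [0.4873, 0.2242, 0.2293]
tool_rot: [-3.141, 0.0, 0.046]
force: [0.2, 0.6, 0.2]
grip_width: 0.0341
finger_force: 0.0
```

No views are left, so I'll check both canisters in the drawer numerically, using the label strips on the lids.

```bash
cat > chk.py <<'E'
from h import *
np.set_printoptions(precision=1,suppress=True)
g=grab('scene','s9.png');f=grab('top','t9.png')
for nm,F in(('scene',g),('top',f)):
    im=cv2.cvtColor(F['color'],cv2.COLOR_RGB2GRAY)
    for n,c,h,r in(('tall',(.5572,.3392),.108,.026),('short',(.5692,.2277),.09,.028)):
        t=np.linspace(0,6.28,40)
        P=np.array([proj(F,(c[0]+.85*r*np.cos(a),c[1]+.85*r*np.sin(a),h)) for a in t],np.float32)
        m=np.zeros(im.shape,np.uint8);cv2.fillPoly(m,[P.round().astype(int)],1)
        v=im[m>0];th=(int(v.max())+int(np.median(v)))/2;ys,xs=np.where((m>0)&(im>th))
        e=proj(F,(c[0]+r/2,c[1]+.02*r,h));print(nm,n,'lid med',np.median(v),'max',v.max(),'strip',xs.mean(),ys.mean(),len(xs),'expected',e)
E
python3 chk.py; python3 - <<'E'
import cv2
# coarse gray print of the drawer area in the scene view
a=cv2.cvtColor(cv2.imread('pics/s9.png'),cv2.COLOR_BGR2GRAY)[88:150:2,350:430:2]
for r in a: print(''.join('#@%+=-. '[min(7,int(v)//28)] for v in r))
E
```

```text
scene tall lid med 62.0 max 182 strip 399.9166666666667 109.16666666666667 24 expected [400.5 109.4]
scene short lid med 53.0 max 182 strip 387.6 133.52 25 expected [387.5 134.3]
top tall lid med 59.0 max 180 strip 171.17142857142858 192.37142857142857 35 expected [171.1 192.5]
top short lid med 96.0 max 179 strip 207.6578947368421 189.1315789473684 38 expected [208.7 188.5]
------@##%=+==@%--------------=@####@@##
------@##%-==@@%--------------+#########
------###%==%@@+--------------%#########
--=@%=+@@+==@@@=------------=+@@########
-=@###@+===@@@%-------------=%%%@@######
-%#==%##+=%@@@%+-------------=+%%%%@@##@
+#%----+=+@@@@%%%+----------=--=+%%%%@##
@@=---===@@@@@%%%%%%+--=---------==+%%%@
@=----=+%@@@@@%%@%%%%%@@%+----------=%%+
%----=+%@@@@@%%%%%%@%@@@+@+-----------=.
----=++@@@@@=-+++%%@%@@=.-%%=---------- 
---=++@@@@@%--..-++@@@@@=..=%%+=------. 
---=+%@@@@@=-......%#@%@%%=%%%%%%+----  
=-=%%@@@@@=--......@######%%%%%%%%%%=   
@+%@@@@@@+--......-@@@@##@%%%%%%%%%%=   
#+%@@@@@%--.......=##@@@@%++++%%%%%%    
%@@@@@@@=--.......+@@@@%%%-..=+++%%-    
@@@@@@@+--........%@@@@@%%.....-+++     
@@@@@@%--........-@@@@@%@+-........     
@@@@@@=---------=%@@@@@%%--.......      
@@@@@+--------%@@@@@@@%@%--......       
@@@@%--------+@@@@@@@@@@=--......       
@@@@=--------%@@@=.=+%%----.....        
@@@=--------=%@@@=-..-+----.....        
@@+---------+#%@@@@%==-----....         
@%----------%##%%%%+@=-----....         
@=----------@@######%------...          
@=----------@@@@@@@++------..           
%%---------=@@@@@@@@=------..           
%%--------=%@@@@@@@@--------            
%%%=-...-+%%@@@@@@@+-------.
```

Both stand as expected: the strips are within 1 px of prediction. Now go in front of the handle with the fingers shut and push the drawer closed.

Request:
move_arm(plan=[[[-0.95,-0.42,0,0,0,0,-1],[-0.95,-0.42,0,0,0,0,-1],[-0.95,-0.42,0,0,0,0,-1],[-0.95,-0.42,0,0,0,0,-1],[-0.95,-0.42,0,0,0,0,-1],[-0.95,-0.42,0,0,0,0,-1],[0,0,0,0,0,0,-1],[0,0,0,0,0,0,-1],[0,0,0,0,0,0,-1],[0,0,0,0,0,0,-1]]])

```text
clock: 62.2
position: [0.3737, 0.269, 0.2283]
tool_rot: [3.142, -0.0, 0.044]
force: [-0.6, -0.5, -0.1]
grip_width: -0.0002
finger_force: 0.0
```

Request:
move_arm(plan=[[[0,0,1,0,0,0,-1],[0,0,1,0,0,0,-1],[0,0,1,0,0,0,-1],[0,0,1,0,0,0,-1],[0,0,1,0,0,0,-1],[0,0,1,0,0,0,-1],[0,0,1,0,0,0,-1],[0,0,0.5,0,0,0,-1],[0,0,0,0,0,0,-1],[0,0,0,0,0,0,-1]]])

```text
clock: 63.2
position: [0.3733, 0.2694, 0.0787]
tool_rot: [-3.142, -0.0, 0.045]
force: [-0.8, 0.2, 0.2]
grip_width: -0.0002
finger_force: 0.0
```

Request:
move_arm(plan=[[[0.3,-0.01,0,0,0,0,-1],[0.2,-0.01,0,0,0,0,-1],[0.1,0,0,0,0,0,-1],[0.1,0,0,0,0,0,-1],[0.1,0,0,0,0,0,-1],[0.15,-0.01,0,0,0,0,-1],[0.2,-0.01,0,0,0,0,-1],[0.25,-0.01,0,0,0,0,-1],[0.3,-0.01,0,0,0,0,-1],[0.3,-0.01,0,0,0,0,-1]]])

```text
clock: 64.2
position: [0.4134, 0.2726, 0.0783]
tool_rot: [-3.142, -0.0, 0.045]
force: [-2.0, 0.5, 0.2]
grip_width: 0.0001
finger_force: 1.1
```

Request:
move_arm(plan=[[[0.3,-0.01,0,0,0,0,-1],[0.3,-0.01,0,0,0,0,-1],[0.3,-0.01,0,0,0,0,-1],[0.3,-0.01,0,0,0,0,-1],[0.3,-0.01,0,0,0,0,-1],[0.3,-0.01,0,0,0,0,-1],[0.3,-0.01,0,0,0,0,-1],[0.3,-0.01,0,0,0,0,-1],[0.3,-0.01,0,0,0,0,-1],[0.3,-0.01,0,0,0,0,-1]]])

```text
clock: 65.2
position: [0.4732, 0.2773, 0.0783]
tool_rot: [-3.142, 0.0, 0.045]
force: [-2.5, 0.8, 1.0]
grip_width: 0.0001
finger_force: 1.1
```

Request:
move_arm(plan=[[[0.3,-0.01,0,0,0,0,-1],[0.3,-0.01,0,0,0,0,-1],[0.3,-0.01,0,0,0,0,-1],[0.3,-0.01,0,0,0,0,-1],[0.3,-0.01,0,0,0,0,-1],[0.3,-0.01,0,0,0,0,-1],[0.3,-0.01,0,0,0,0,-1],[0.3,-0.01,0,0,0,0,-1],[0.3,-0.01,0,0,0,0,-1],[0.3,-0.01,0,0,0,0,-1]]])

```text
clock: 66.2
position: [0.5331, 0.282, 0.0783]
tool_rot: [-3.142, -0.0, 0.045]
force: [-2.6, 1.4, 0.6]
grip_width: 0.0004
finger_force: 1.1
```

Request:
move_arm(plan=[[[0.3,-0.01,0,0,0,0,-1],[0.3,-0.01,0,0,0,0,-1],[0.3,-0.01,0,0,0,0,-1],[0.3,-0.01,0,0,0,0,-1],[0.2,-0.01,0,0,0,0,-1],[0.15,-0.01,0,0,0,0,-1],[0.1,0,0,0,0,0,-1],[0.1,0,0,0,0,0,-1],[0.1,0,0,0,0,0,-1],[0,0,0,0,0,0,-1]]])

```text
clock: 67.2
position: [0.5698, 0.2847, 0.0783]
tool_rot: [3.142, -0.0, 0.045]
force: [-1.3, -1.2, -0.8]
grip_width: 0.0
finger_force: 0.1
```

Request:
move_arm(plan=[[[0.1,0,0,0,0,0,-1],[0.1,0,0,0,0,0,-1],[0,0,0,0,0,0,-1],[0,0,0,0,0,0,-1],[0,0,0,0,0,0,-1],[0,0,0,0,0,0,-1],[0,0,0,0,0,0,-1],[0,0,0,0,0,0,-1],[0,0,0,0,0,0,-1],[0,0,0,0,0,0,-1]]])

```text
clock: 68.2
position: [0.5734, 0.285, 0.0783]
tool_rot: [-3.142, 0.0, 0.045]
force: [0.2, 0.1, -0.0]
grip_width: 0.0001
finger_force: 0.0
```

Request:
move_arm(plan=[[[0.1,0,0,0,0,0,-1],[0.1,0,0,0,0,0,-1],[0,0,0,0,0,0,-1],[0,0,0,0,0,0,-1],[0,0,0,0,0,0,-1],[0,0,0,0,0,0,-1],[0,0,0,0,0,0,-1],[0,0,0,0,0,0,-1],[0,0,0,0,0,0,-1],[0,0,0,0,0,0,-1]]])

```text
clock: 69.2
position: [0.5775, 0.2851, 0.0783]
tool_rot: [-3.142, 0.0, 0.045]
force: [0.5, -1.4, -0.2]
grip_width: 0.0002
finger_force: 0.0
```

Request:
move_arm(plan=[[[0.1,0,0,0,0,0,-1],[0.1,0,0,0,0,0,-1],[0,0,0,0,0,0,-1],[0,0,0,0,0,0,-1],[0,0,0,0,0,0,-1],[0,0,0,0,0,0,-1],[0,0,0,0,0,0,-1],[0,0,0,0,0,0,-1],[0,0,0,0,0,0,-1],[0,0,0,0,0,0,-1]]])

```text
clock: 70.2
position: [0.5789, 0.2853, 0.078]
tool_rot: [3.14, 0.005, 0.046]
force: [-17.3, -3.8, 12.0]
grip_width: -0.0001
finger_force: 9.4
```

The closed stop is reached at 17 N. Back off and check.

Request:
move_arm(plan=[[[-0.5,0,0,0,0,0,-1],[-1,0,0,0,0,0,-1],[-1,0,0,0,0,0,-1],[-1,0,0,0,0,0,-1],[-1,0,0,0,0,0,-1],[-1,0,-1,0,0,0,-1],[0,0,-1,0,0,0,-1],[0,0,-1,0,0,0,-1],[0,0,-1,0,0,0,-1],[0,0,0,0,0,0,-1]]])

```text
clock: 71.2
position: [0.4726, 0.281, 0.1607]
tool_rot: [-3.139, -0.004, 0.045]
force: [0.6, -0.3, -0.1]
grip_width: -0.0001
finger_force: 0.0
```

```bash
python3 - <<'E'
from h import *
g=grab('scene','s10.png')['color'];o=cv2.imread('pics/scene0.png')[:,:,::-1];t=cv2.imread('pics/s9.png')[:,:,::-1]
G=lambda a:cv2.cvtColor(np.ascontiguousarray(a),cv2.COLOR_RGB2GRAY).astype(np.float32)
# handle patch shift since the start (start drawer was a little open)
T=G(o)[108:145,385:418]
r=cv2.matchTemplate(G(g)[98:155,375:440],T,cv2.TM_CCOEFF_NORMED);print('handle shift',np.array(cv2.minMaxLoc(r)[3])-10,r.max())
F=grab_frame('scene');print('px of 8mm',proj(F,(.594,.287,.095))-proj(F,(.586,.286,.095)))
S=G(t)[170:205,360:400];r=cv2.matchTemplate(G(g)[160:215,350:410],S,cv2.TM_CCOEFF_NORMED);print('selector',np.array(cv2.minMaxLoc(r)[3])-10,r.max())
for r in G(g)[95:160:2,380:430:1]: print(''.join('#@%+=-. '[min(7,int(v)//28)] for v in r))
E
```

```text
handle shift [2 1] 0.7709097
px of 8mm [2.25528367 0.84318263]
selector [0 0] 0.9514479
-------------------=----===+%%%%@@@@##############
------------------==-==--==++%%%%%%%@@@@#########@
-------------------=-----=--====+%%%%%%%@@@@###@%=
--------------------------=---==-===++%%%%%%%@@%==
------------------------=--------=--=-===+%%%%+===
-----------------------------=-------------=++==-.
-------------------===---------------------====-  
---------=------------===--=--------------====-   
-=----------------------=--=-------=-----====.    
-------=-------------=-==%%%+===-=------====.     
-===-------=----------=+@####@@%%+==---====.      
=============--------=+@#@%=+@####@@%%+===.       
====================+@##@+----===+@#@%===.        
=+=================+@##@=----------====-.         
==================%@##@=----------====-.          
================+%@##%=----------====-            
===============+%###%=-----------===-             
==============+@##@+===---------===.              
=============+@##@+====-------====-               
============%@##@%===============.                
============%###@@@%+++========-.                 
=============%@#####@@@@++====-.                  
============+%@@%@@@####@@+==-                    
============%%%%====%%@%%===-                     
---------==+%%+==-=========-                      
--=-----=+%%+=============-                       
--=----=+%%+=--=====-===-.                        
--=--==+%%+=--=========-.                         
=----=+%%+=--==========                           
---==+%+=---=========-                            
---+%%+=-----===++===.                            
-=+%%%=---------%@@%%%++-..                       
-=+%%%++==-----+%@@%%%%%%%%+=-.
```

The handle sits 8 mm farther in than at the start, against its stop, and the selector is unchanged. I'm handing the job in.

```bash
python3 -c "
from workcell import *
print(job_done())"
```

```text
the job is handed in; nothing more can be done
None
```

I handed the job in: the tall and short canisters (the only two present) were scanned with their labels facing the block, the selector is at its left end stop, and both stand in the shut drawer. The spool, the screwdriver and the blue look-alikes were never handled. The hand-in gave no verdict.

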